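# Load the injector cleaning baskets by colour and latch their keepers

### The job

Put the orange fuel injector in the orange cleaning basket and the green one in the green basket, then press each basket's sprung red-padded lever down until its catch holds it and the keeper bar lies over the parts. Leave the blue injector and everything else on the bench where it is.

Things in the scene. Friction and masses are not known exactly. Their poses are not given: they have to be found in the camera images.
- injector_orange: fuel injector lying on its side, orange plastic body block 34 (x) x 18 (y) x 18 mm high, steel nozzle towards -x, aluminium inlet towards +x, 71 mm long in all; plug socket of the same colour on top, 28 mm high in all; origin: centre of its underside; grip the 18 mm width of the block; 50 g; goes in the orange basket
- injector_green: fuel injector lying on its side, green plastic body block 34 (x) x 18 (y) x 18 mm high, steel nozzle towards -x, aluminium inlet towards +x, 71 mm long in all; plug socket of the same colour on top, 28 mm high in all; origin: centre of its underside; grip the 18 mm width of the block; 50 g; goes in the green basket
- injector_blue: fuel injector lying on its side, blue plastic body block 34 (x) x 18 (y) x 18 mm high, steel nozzle towards -x, aluminium inlet towards +x, 71 mm long in all; plug socket of the same colour on top, 28 mm high in all; origin: centre of its underside; grip the 18 mm width of the block; 50 g; belongs to another job: leave it alone
- basket_orange: fixed basket, orange walls, steel floor, on a blue 150 mm square plate; origin: underside centre, z up; inner 84 (x) x 130 (y) mm, floor at z 13, rim 44, walls 5 mm; lever hinge at x -62, z 36, lever reaches towards -x; catch block under the lever; wire keeper 110 wide, 55 long, hinged at x 53, z 50, stands folded back (top z 102) and swings over the basket as the lever goes down
- lever_orange (a joint): angle of the orange basket's lever in rad: 0 = up (sprung, raised 0.6 rad above level), 0.6 = fully down and level; beyond about 0.5 the catch holds it, below that it springs back up; takes up to about 15 N at the pad
- pad_orange (a point): top centre of the red pad (30 x 36 mm) near the end of the orange basket's steel paddle lever, 68 mm from its hinge; about 80 mm above the bench when up, 43 mm when down; moves with the lever
- basket_green: fixed basket, green walls, steel floor, on a blue 150 mm square plate; origin: underside centre, z up; inner 84 (x) x 130 (y) mm, floor at z 13, rim 44, walls 5 mm; lever hinge at x -62, z 36, lever reaches towards -x; catch block under the lever; wire keeper 110 wide, 55 long, hinged at x 53, z 50, stands folded back (top z 102) and swings over the basket as the lever goes down
- lever_green (a joint): angle of the green basket's lever in rad: 0 = up (sprung, raised 0.6 rad above level), 0.6 = fully down and level; beyond about 0.5 the catch holds it, below that it springs back up; takes up to about 15 N at the pad
- pad_green (a point): top centre of the red pad (30 x 36 mm) near the end of the green basket's steel paddle lever, 68 mm from its hinge; about 80 mm above the bench when up, 43 mm when down; moves with the lever
- socket: steel wrench socket standing upright, 24 mm across, 34 mm high; origin: centre of its underside; bystander
- bearing: dark steel ring bearing lying flat, 26 mm across, 10 mm high; origin: centre of its underside; bystander
- spray_can: spray can with yellow label, 54 mm across, 180 mm tall; origin: centre of its underside; bystander
- carton: cardboard carton 75 x 75 x 95 mm; origin: centre of its underside; bystander
- oil_filter: white oil filter canister, 76 mm across, 90 mm tall; origin: centre of its underside; bystander
- grease_jar: white jar with black cap, 60 mm across, 58 mm tall; origin: centre of its underside; bystander
- screwdriver: red-handled screwdriver, 170 mm long, lying along its x; bystander

How it is judged:
By the outcome, as a careful person would: the job done as asked, in the order asked, and still so for the second after the job is handed in, with the robot touching nothing.
It also fails if it takes over 70 s, if anything falls off the work surface, if the arm or the gripper's body presses on something with over 40 N, if the wrist force passes 120 N, or if a joint passes its speed limit or range.

### The arm

A 7-joint arm with a two-finger parallel gripper is mounted at the origin on the work surface. World frame = base frame: x ahead of the robot, y to its left, z up, the work surface at z = 0. Lengths are in m, angles in rad, forces in N, time in s.
With the tool pointing down it reaches from about 0.425 to 1.025 m from the base axis. Payload 9.4 kg.
Tool frame: the origin (TCP) lies at the very end of the fingers, on their centre line; the grasp point (between the pads) lies 19 mm behind it; x points along the fingers, y is the direction in which the jaws open and shut, and the axes are right-handed (so a half turn about x gives the same grasp; the last joint's range is limited). The gripper opens to 85 mm and grips with 20 to 120 N. Pads are 22 mm wide; open, the fingers measure 114 mm over their backs; the gripper's body (76 mm by 85 mm) begins 54 mm behind the grasp point. The pads swing forward as they close: fully open they stand 13 mm farther back than shut.
Start: joints at [1.114, 0.599, -0.003, 1.599, 0.002, 0.943, -0.08], TCP at [0.269, -0.673, 0.231] pointing down, gripper open.
Joint ranges: [-2.57, 2.57], [-0.35, 1.97], [-1.29, 1.29], [0.11, 2.56], [-1.05, 4.19], [0.11, 1.86], [-2.63, 2.63]. Speed limits (rad/s): [2.22, 2.22, 3.01, 3.01, 3.14, 3.14, 3.14].

### API

Orientations are given as a 3x3 rotation matrix whose columns are the frame's x, y, z axes.
In Python, from station import telemetry, viewer, workorder gives the robot as it stands. The module is installed in compiled form; this text tells all that it offers.
- The arm moves only by the tool move_arm, never from a script. Its argument "series" is a list of rows, each a list of 5 numbers: the closure, from 0 (fully open) to 1 (shut), then the shift along the world's x, y, z as a fraction of full scale, then the turn about the world's z as a fraction of full scale. A call has 1 to 5 rows; each row is the pose to reach, as a shift and turn from the pose commanded when the call began, turning the shorter way round; what a row does not reach only later rows make up. Full scale, the value 1, is 50 cm for a shift and 180 degrees for a turn. A row lasts 1/8 s, in which the tool goes at most 62.5 mm and 10.7 degrees, less where a joint would pass 70% of its speed; a pose out of reach is approached as far as the arm can. A call with a number of a shift or a turn outside -1 to 1 is refused whole. A call with a gripper value outside its range is refused whole. The fingers move at their own pace and stop on an object; "squeeze" is the grip in N (left out, the last holds). Time passes only in rows, so rows that repeat a pose let the fingers close. It gives the time, the measured TCP pose, the force and the opening at its end, in the units of the state.
- telemetry.state(): the state, without advancing time (a new reading comes with each control period).
- viewer.get_image(name): name is "scene" or "top" or "wrist"; returns the picture (384x512x3 uint8, red, green, blue); there is no depth.
- viewer.camera_model(name): a dict with "fx", "fy", "cx", "cy" (pixels), "R" (3x3) and "t" (3): a world point X has camera coordinates R X + t. Camera axes: x right, y down, z forward; pixel columns grow to the right and rows downward; lengths in m; the calibration is good to about 2 mm. A picture is of the moment at which its call begins: read the wrist's pose just before it. camera_model takes no time and is no camera call; for the wrist camera it gives the pose at the moment of the call.
- workorder.finish_job(): hands the job in, once; it reports no verdict.
The state is a dict: "t": time; "qpos": joint angles; "qvel": joint speeds; "joint_efforts": joint torques, N m; "position": TCP position; "tool_rot": TCP orientation; "wrist_force": force on the tool from outside, world axes, zero at the start; "wrist_torque": the same for the moment, N m; "opening": opening from 0.0 (shut) to 1.0 (fully open).
Only numpy, scipy, OpenCV 4.12 (cv2) and the standard library are available. Lean on these libraries where they do the work, as an engineer would, in place of code of your own. Each camera call takes 0.05 s, during which the arm holds its last target. There are 200 camera calls.

## Working session

There is one attempt and no reset: what is moved stays moved. The work goes in short steps, Python scripts to look and compute and a tool call to move; the robot and the scene stay as the last step left them, time stands still between calls to the robot, and variables do not carry over. Pictures are saved under pics/ and viewed, about 8 in all and at most 12, crops included, and the job is handed in when it is done.

Besides the shell and the picture viewer there is one more tool, called after "Emit:" by a JSON object that holds its "name" and its "arguments", one argument or row to a line. move_arm: Moves the arm, as the interface text tells. Its arguments: {"type":"object","properties":{"series":{"type":"array","items":{"type":"array","items":{"type":"number"}}},"squeeze":{"type":"number"}},"required":["series"]}

```bash
mkdir -p pics; python3 - <<'E'
from station import telemetry, viewer
import cv2,numpy as np
s=telemetry.state();print(s['t'],s['position'],np.round(s['tool_rot'],3).tolist(),s['opening'])
for n in ['top','scene']:
    im=viewer.get_image(n);cv2.imwrite(f'pics/{n}0.png',im[:,:,::-1]); np.save(f'pics/{n}0.npy',im)
    m=viewer.camera_model(n);print(n,{k:np.round(v,3).tolist() for k,v in m.items()})
E
```

```text
0.0 [ 0.26859119 -0.67289245  0.23040024] [[-0.001, 0.371, -0.929], [0.001, -0.929, -0.371], [-1.0, -0.002, 0.0]] 0.9962217422139673
top {'fx': 490.599, 'fy': 490.599, 'cx': 263.219, 'cy': 196.164, 'R': [[-0.016, -1.0, 0.015], [-0.997, 0.015, -0.08], [0.079, -0.016, -0.997]], 't': [0.004, 0.617, 1.281]}
scene {'fx': 465.626, 'fy': 465.626, 'cx': 254.082, 'cy': 195.364, 'R': [[0.61, 0.793, 0.013], [0.487, -0.362, -0.795], [-0.625, 0.491, -0.607]], 't': [-0.403, -0.229, 1.805]}
```

View pics/top0.png

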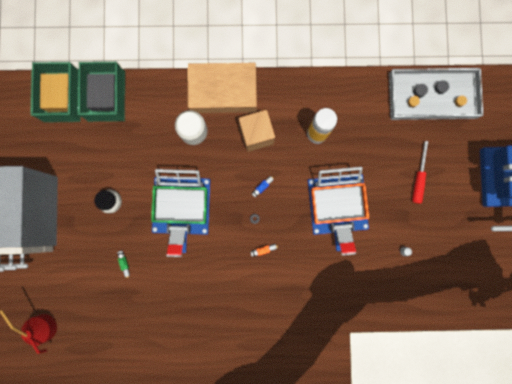

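View pics/scene0.png

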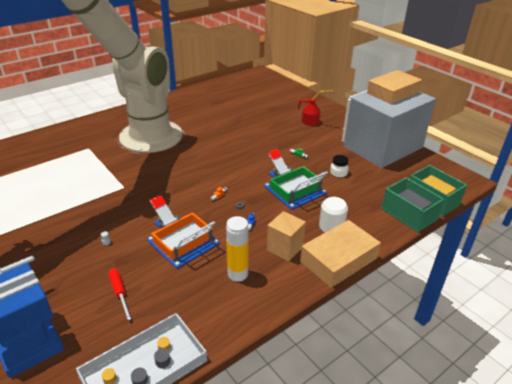

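```bash
cat > h.py <<'E'
import numpy as np, cv2
from station import viewer, telemetry
def world(uv,z,m):
    d=np.array([(uv[0]-m['cx'])/m['fx'],(uv[1]-m['cy'])/m['fy'],1.])
    R=np.array(m['R']);c=-R.T@np.array(m['t']);d=R.T@d
    return c+d*(z-c[2])/d[2]
def pix(X,m):
    c=np.array(m['R'])@np.array(X)+np.array(m['t']);return np.array([m['fx']*c[0]/c[2]+m['cx'],m['fy']*c[1]/c[2]+m['cy']])
E
cat > a.py <<'E'
from h import *
im=np.load('pics/top0.npy');m=viewer.camera_model('top')
hsv=cv2.cvtColor(im,cv2.COLOR_RGB2HSV)
rng={'orange':((6,190,150),(16,255,255)),'green':((50,120,60),(80,255,255)),'blue':((105,150,60),(130,255,255)),'red':((0,200,120),(4,255,255))}
for n,(a,b) in rng.items():
    k=cv2.inRange(hsv,a,b);N,_,st,ce=cv2.connectedComponentsWithStats(k)
    L=cv2.connectedComponents(k)[1]
    for i in range(1,N):
        if st[i,4]>=20 and 110<ce[i][0]<400 and ce[i][1]>140:
            pts=np.argwhere(L==i)[:,::-1]
            w=np.array([world(p,{'red':.08}.get(n,.044 if st[i,2]>40 else .018),m)[:2] for p in pts],np.float32)
            r=cv2.minAreaRect(w)
            e,v=np.linalg.eigh(np.cov((w-w.mean(0)).T))
            print(n,st[i].tolist(),'mean',w.mean(0).round(4),'rect',np.round(r[0],4),np.round(r[1],3),round(r[2],1),'major deg',np.degrees(np.arctan2(v[1,1],v[0,1])).round(1))
E
python3 a.py; python3 - <<'E'
import cv2,numpy as np
im=cv2.imread('pics/top0.png')
a=cv2.resize(im[160:280,100:240],None,fx=5,fy=5,interpolation=2);b=cv2.resize(im[160:280,240:380],None,fx=5,fy=5,interpolation=2)
c=np.vstack([a[:, :],b]);c=cv2.resize(np.hstack([a,b]),(800,343),interpolation=3);cv2.imwrite('pics/crop.png',c)
E
```

```text
orange [361, 185, 8, 32, 89] mean [ 0.6021 -0.2793] rect [ 0.6019 -0.2787] [0.085 0.011] 5.5 major deg -174.6
orange [257, 245, 11, 6, 25] mean [ 0.4805 -0.0011] rect [ 0.4803 -0.0011] [0.006 0.029] 19.5 major deg 110.2
green [151, 186, 56, 38, 322] mean [0.6013 0.2203] rect [0.5969 0.2153] [0.141 0.095] 87.4 major deg 89.5
green [118, 257, 10, 13, 82] mean [0.4458 0.3667] rect [0.4458 0.3666] [0.029 0.019] 17.6 major deg -165.9
blue [342, 177, 15, 3, 20] mean [ 0.6622 -0.2368] rect [ 0.6622 -0.2375] [0.003 0.038] 4.9 major deg 95.9
blue [322, 179, 15, 3, 23] mean [ 0.6582 -0.1838] rect [ 0.6581 -0.1834] [0.003 0.038] 4.9 major deg 94.7
blue [181, 180, 16, 2, 28] mean [0.6623 0.1956] rect [0.6624 0.1934] [0.04  0.003] 89.2 major deg 87.6
blue [257, 181, 11, 12, 68] mean [ 0.6445 -0.003 ] rect [ 0.6441 -0.0024] [0.015 0.029] 44.2 major deg 136.5
blue [205, 185, 4, 15, 22] mean [0.6362 0.143 ] rect [0.6308 0.1455] [0.008 0.038] 89.6 major deg -173.3
blue [190, 208, 18, 25, 128] mean [0.5396 0.1667] rect [0.5563 0.1672] [0.045 0.064] 89.6 major deg 129.9
blue [354, 221, 13, 9, 74] mean [ 0.5381 -0.2608] rect [ 0.5376 -0.2642] [0.021 0.032] 6.4 major deg 118.7
blue [153, 223, 14, 9, 83] mean [0.5401 0.2687] rect [0.5392 0.272 ] [0.035 0.021] 82.0 major deg 62.9
blue [313, 224, 18, 9, 103] mean [ 0.5304 -0.1627] rect [ 0.5299 -0.1598] [0.045 0.021] 89.1 major deg 77.9
red [342, 244, 13, 8, 88] mean [ 0.4799 -0.2171] rect [ 0.4787 -0.2175] [0.031 0.018] 89.1 major deg 88.9
red [167, 246, 14, 7, 85] mean [0.4822 0.2232] rect [0.4823 0.2233] [0.033 0.015] 89.0 major deg 92.0
```

View pics/crop.png

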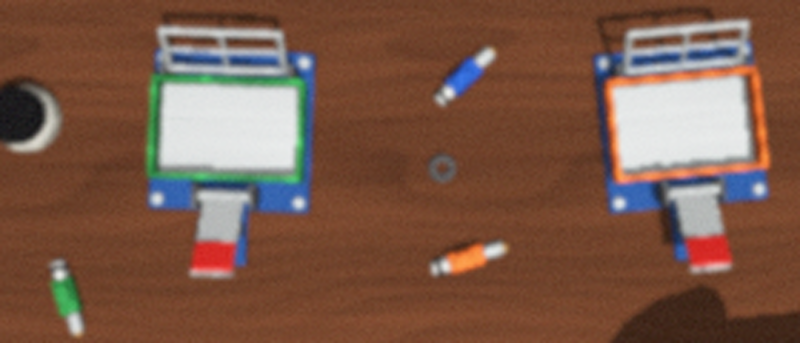

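Top view shows the orange injector lying at about pixel (264,250) and the green at (123,263). The basket levers point towards the robot (red pads at (347,248) and (174,250)), and both keepers are folded back. The crop shows the same; I can read the rim corners from it. I'm moving over the orange injector now.

Emit:
{"name": "move_arm", "arguments": {
  "series": [
    [0, 0.036, 0.114, 0, 0.055],
    [0, 0.072, 0.228, 0, 0.11],
    [0, 0.108, 0.342, 0, 0.165],
    [0, 0.144, 0.456, 0, 0.22],
    [0, 0.18, 0.57, 0, 0.275]
  ],
  "squeeze": 40
}}

```text
t: 0.72
position: [0.359, -0.3864, 0.2312]
tool_rot: [[-0.0, 0.949, -0.316], [-0.0, -0.316, -0.949], [-1.0, -0.0, 0.0]]
wrist_force: [1.0, 0.0, 0.9]
opening: 0.996
```

```bash
python3 - <<'E'
from h import *
m=viewer.camera_model('top')
C={'orange':[(605,77),(757,67),(770,168),(618,183)],'green':[(149,76),(305,78),(302,181),(147,177)]}
for n,p in C.items():
    w=np.array([world((100+x/2.857-.5,160+y/2.857-.5),.044,m)[:2] for x,y in p])
    # model corners: FL(+x,+y) FR(+x,-y) BR BL, half 47,70
    q=np.array([[47,70],[47,-70],[-47,-70],[-47,70]])/1000
    c=w.mean(0);H=(w-c);a=np.arctan2((q[:,0]*H[:,1]-q[:,1]*H[:,0]).sum(),(q*H).sum())
    R=np.array([[np.cos(a),-np.sin(a)],[np.sin(a),np.cos(a)]])
    print(n,c.round(4),np.degrees(a).round(2),'resid mm',((H-q@R.T)*1000).round(1).tolist(),'pad',(c+R@[-.062-.056,0]).round(4))
E
```

```text
orange [ 0.5949 -0.2071] 4.35 resid mm [[2.6, 1.6], [-0.9, 0.5], [-0.4, -1.2], [-1.3, -0.9]] pad [ 0.4772 -0.2161]
green [0.5975 0.216 ] -1.85 resid mm [[-0.6, 1.6], [-0.0, -1.1], [-0.4, -0.7], [1.0, 0.2]] pad [0.4795 0.2198]
```

Emit:
{"name": "move_arm", "arguments": {
  "series": [
    [0, 0.036, 0.114, 0, 0.043],
    [0, 0.072, 0.228, 0, 0.086],
    [0, 0.108, 0.342, 0, 0.129],
    [0, 0.144, 0.456, 0, 0.172],
    [0, 0.18, 0.57, 0, 0.213]
  ]
}}

```text
t: 1.35
position: [0.449, -0.1016, 0.2313]
tool_rot: [[0.0, 0.941, 0.339], [-0.0, 0.339, -0.941], [-1.0, 0.0, 0.0]]
wrist_force: [1.5, -0.1, 1.3]
opening: 1.0
```

Emit:
{"name": "move_arm", "arguments": {
  "series": [
    [0, 0.031, 0.1, -0.05, 0],
    [0, 0.062, 0.2, -0.1, 0],
    [0, 0.062, 0.2, -0.1, 0]
  ]
}}

```text
t: 1.72
position: [0.48, 0.0014, 0.1799]
tool_rot: [[-0.002, 0.939, 0.343], [0.002, 0.343, -0.939], [-1.0, -0.001, -0.003]]
wrist_force: [-0.4, -0.9, -0.2]
opening: 0.998
```

```bash
python3 - <<'E'
from h import *
s=telemetry.state();m=viewer.camera_model('wrist');im=viewer.get_image('wrist')
print(s['t'],s['position'],np.round(s['tool_rot'],3).tolist());print(np.round(m['R'],3).tolist(),m['fx'])
import pickle;pickle.dump((m,im),open('w1.pkl','wb'));cv2.imwrite('pics/w1.png',im[:,:,::-1])
E
```

```text
1.725 [0.47999904 0.00136843 0.17993024] [[-0.002, 0.939, 0.343], [0.002, 0.343, -0.939], [-1.0, -0.001, -0.003]]
[[0.94, 0.342, -0.001], [0.328, -0.899, 0.291], [0.099, -0.273, -0.957]] 282.33877394289544
```

View pics/w1.png

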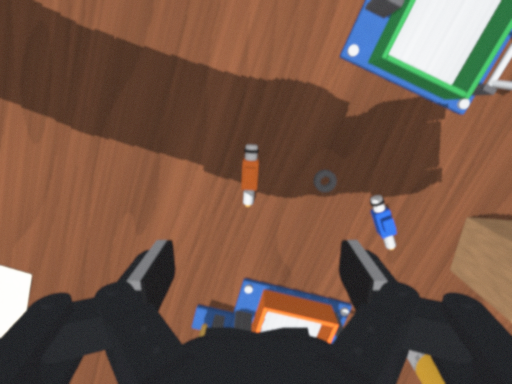

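Wrist picture: the orange injector is upright in the image, block around (250,177), aligned with the finger direction. The green basket is at top right, the blue injector at (383,222).

```bash
cat >> h.py <<'E'
from scipy.optimize import minimize
def fit(im,m,lo,hi,x0):
    """silhouette fit of an injector block; x0 = x,y,yaw(deg)"""
    k=cv2.inRange(cv2.cvtColor(im,cv2.COLOR_RGB2HSV),lo,hi)
    p0=pix([x0[0],x0[1],.01],m)
    N,L,st,ce=cv2.connectedComponentsWithStats(k)
    i=min((j for j in range(1,N) if st[j,4]>40),key=lambda j:np.hypot(*(ce[j]-p0)))
    S=8;u0=(ce[i]-40).astype(int);k=(L==i).astype(np.uint8)[u0[1]:u0[1]+80,u0[0]:u0[0]+80]
    K=cv2.resize(k,None,fx=S,fy=S,interpolation=0)
    def cost(x):
        c,s=np.cos(np.radians(x[2])),np.sin(np.radians(x[2]));M=np.zeros_like(K)
        for hx,hy,za,zb in ((.017,.009,0,.018),(.006,.006,.018,.028)):
            P=[pix([x[0]+c*a-s*b,x[1]+s*a+c*b,z],m) for a in(-hx,hx) for b in(-hy,hy) for z in(za,zb)]
            P=((np.array(P)-u0+.5)*S).round().astype(np.int32)
            cv2.fillConvexPoly(M,cv2.convexHull(P),1)
        return 1-(M&K).sum()/max(1,(M|K).sum())
    r=minimize(cost,x0,method='Nelder-Mead',options=dict(initial_simplex=np.array(x0)+np.array([[0,0,0],[.008,0,0],[0,.008,0],[0,0,10]]),xatol=1e-4))
    return r.x.round(4),'1-IoU',round(r.fun,3),'area',int(k.sum())
E
python3 - <<'E'
from h import *
import pickle;m,im=pickle.load(open('w1.pkl','rb'))
print(im[177,250],im[185,246])
print(fit(im,m,(4,120,70),(18,255,255),[.48,0,110]),fit(im,m,(3,150,60),(16,255,255),[.485,.005,105]))
t=np.load('pics/top0.npy');print(fit(t,viewer.camera_model('top'),(5,170,100),(18,255,255),[.48,0,110]))
for uv in ((251,146),(248,205)): print(world(uv,.009,m))
E
```

```text
[191  97  42] [190  95  40]
(array([ 4.537000e-01, -1.170000e-02,  2.101641e+02]), '1-IoU', np.float64(0.902), 'area', 6135) (array([ 4.718000e-01, -1.000000e-03,  1.068209e+02]), '1-IoU', np.float64(0.221), 'area', 546)
(array([ 4.751000e-01, -4.100000e-03,  1.155564e+02]), '1-IoU', np.float64(0.338), 'area', 105)
[0.46320081 0.02909839 0.009     ]
[ 0.48327843 -0.03751639  0.009     ]
```

Emit:
{"name": "move_arm", "arguments": {
  "series": [
    [0.3, -0.014, -0.007, -0.1, -0.018],
    [0.3, -0.014, -0.007, -0.2, -0.018],
    [0.3, -0.014, -0.007, -0.28, -0.018],
    [0.3, -0.014, -0.007, -0.35, -0.018],
    [0.3, -0.014, -0.007, -0.35, -0.018]
  ]
}}

```text
t: 2.4
position: [0.4716, -0.0082, 0.0049]
tool_rot: [[-0.004, 0.96, 0.281], [-0.002, 0.281, -0.96], [-1.0, -0.004, 0.001]]
wrist_force: [-1.2, -0.5, -0.3]
opening: 0.702
```

Emit:
{"name": "move_arm", "arguments": {
  "series": [
    [1, 0, 0, 0, 0],
    [1, 0, 0, 0, 0],
    [1, 0, 0, 0, 0],
    [1, 0, 0, 0, 0],
    [1, 0, 0, 0, 0]
  ]
}}

```text
t: 3.02
position: [0.4736, -0.0073, 0.0079]
tool_rot: [[0.003, 0.96, 0.281], [-0.0, 0.281, -0.96], [-1.0, 0.003, 0.001]]
wrist_force: [-0.6, -1.2, 9.2]
opening: 0.198
```

Emit:
{"name": "move_arm", "arguments": {
  "series": [
    [1, 0, 0, 0.11, 0],
    [1, 0, 0, 0.22, 0],
    [1, 0.05, -0.083, 0.26, -0.02],
    [1, 0.11, -0.184, 0.26, -0.064],
    [1, 0.17, -0.284, 0.26, -0.064]
  ]
}}

```text
t: 3.65
position: [0.5586, -0.1509, 0.1384]
tool_rot: [[0.003, 0.997, 0.082], [-0.001, 0.082, -0.997], [-1.0, 0.003, 0.001]]
wrist_force: [0.9, 0.6, -1.0]
opening: 0.196
```

Emit:
{"name": "move_arm", "arguments": {
  "series": [
    [1, 0.04, -0.065, 0, 0],
    [1, 0.075, -0.125, 0, 0],
    [1, 0.075, -0.125, 0, 0],
    [1, 0.075, -0.125, 0, 0]
  ]
}}

```text
t: 4.15
position: [0.5946, -0.2109, 0.1369]
tool_rot: [[0.0, 0.996, 0.084], [0.0, 0.084, -0.996], [-1.0, 0.0, -0.0]]
wrist_force: [-0.8, -0.3, -0.5]
opening: 0.195
```

```bash
python3 - <<'E'
from h import *
s=telemetry.state();m=viewer.camera_model('wrist');im=viewer.get_image('wrist')
t=viewer.get_image('top')
print(s['t'],s['position'],np.round(s['tool_rot'],3).tolist(),s['opening'])
import pickle;pickle.dump((m,im),open('w2.pkl','wb'))
cv2.imwrite('pics/w2.png',np.hstack([im,cv2.resize(t[150:300,270:400],(332,384))])[:,:800,::-1])
E
```

```text
4.15 [ 0.59461365 -0.21087999  0.1368726 ] [[0.0, 0.996, 0.084], [0.0, 0.084, -0.996], [-1.0, 0.0, -0.0]] 0.1950942492361061
```

View pics/w2.png

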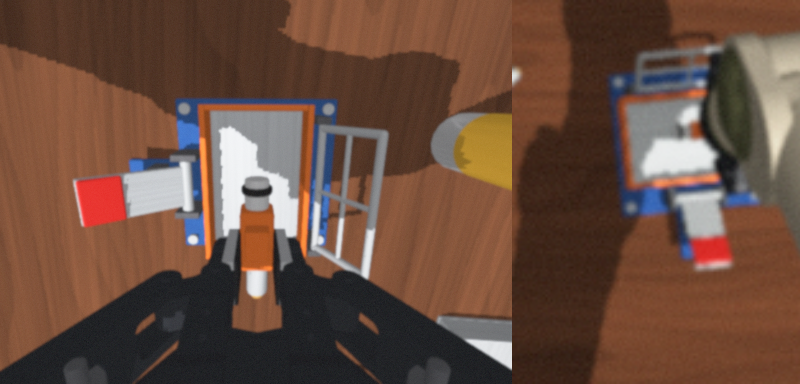

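Injector held between the pads at (257,235). The rim's far corners are at about (199,106) and (314,106), roughly symmetric around it, and the pad is at (102,200).

```bash
python3 - <<'E'
from h import *
import pickle;m,im=pickle.load(open('w2.pkl','rb'))
a=world((199,105),.044,m);b=world((314,105),.044,m);print(a,b,np.linalg.norm(a-b),np.degrees(np.arctan2(*(b-a)[[1,0]])))
u=(b-a)/np.linalg.norm(b-a);n=np.array([u[1],-u[0],0]);print('centre',(a+b)/2+.070*n)
h=cv2.inRange(cv2.cvtColor(im,cv2.COLOR_RGB2HSV),(0,210,120),(3,255,255));p=np.argwhere(h)[:,::-1];p=p[p[:,0]<140];print('pad',world(p.mean(0),.08,m))
E
```

```text
[ 0.54215178 -0.13975877  0.044     ] [ 0.63365781 -0.13204835  0.044     ] 0.09183030105628615 4.816441773762857
centre [ 0.59378226 -0.20565638  0.044     ]
pad [ 0.47617327 -0.21136052  0.08      ]
```

Emit:
{"name": "move_arm", "arguments": {
  "series": [
    [1, 0, 0, -0.08, 0],
    [1, 0, 0, -0.16, 0],
    [1, 0, 0, -0.21, 0],
    [1, 0, 0, -0.227, 0],
    [1, 0, 0, -0.227, 0]
  ]
}}

```text
t: 4.88
position: [0.5953, -0.2106, 0.023]
tool_rot: [[-0.0, 0.996, 0.085], [0.0, 0.085, -0.996], [-1.0, -0.0, -0.0]]
wrist_force: [0.1, -0.2, -0.4]
opening: 0.194
```

Emit:
{"name": "move_arm", "arguments": {
  "series": [
    [0.62, 0, 0, 0, 0],
    [0.62, 0, 0, 0, 0],
    [0.62, 0, 0, 0.03, 0],
    [0.62, 0, 0, 0.12, 0],
    [0.62, 0, 0, 0.24, 0]
  ]
}}

```text
t: 5.5
position: [0.5946, -0.2112, 0.1442]
tool_rot: [[-0.002, 0.996, 0.085], [0.001, 0.085, -0.996], [-1.0, -0.002, -0.001]]
wrist_force: [1.2, -1.2, 1.0]
opening: 0.383
```

Emit:
{"name": "move_arm", "arguments": {
  "series": [
    [0.3, -0.03, 0.115, 0.04, -0.055],
    [0.3, -0.06, 0.23, 0.08, -0.11],
    [0.3, -0.09, 0.345, 0.08, -0.165],
    [0.3, -0.12, 0.46, 0.08, -0.22],
    [0.3, -0.15, 0.575, 0.08, -0.275]
  ]
}}

```text
t: 6.12
position: [0.5198, 0.078, 0.1842]
tool_rot: [[0.002, 0.707, -0.707], [0.001, -0.707, -0.707], [-1.0, 0.001, -0.002]]
wrist_force: [0.9, 0.3, -0.8]
opening: 0.699
```

Emit:
{"name": "move_arm", "arguments": {
  "series": [
    [0.3, -0.03, 0.115, 0, -0.055],
    [0.3, -0.06, 0.23, 0, -0.11],
    [0.3, -0.09, 0.345, 0, -0.165],
    [0.3, -0.12, 0.46, 0, -0.175],
    [0.3, -0.148, 0.58, 0, -0.175]
  ]
}}

```text
t: 6.75
position: [0.4454, 0.3682, 0.1842]
tool_rot: [[0.001, 0.239, -0.971], [0.001, -0.971, -0.239], [-1.0, -0.001, -0.001]]
wrist_force: [0.7, 0.5, -0.3]
opening: 0.702
```

Emit:
{"name": "move_arm", "arguments": {
  "series": [
    [0.3, 0, 0, 0, 0],
    [0.3, 0, 0, 0, 0],
    [0.3, 0, 0, 0, 0]
  ]
}}

```text
t: 7.12
position: [0.4469, 0.3646, 0.1833]
tool_rot: [[0.0, 0.237, -0.971], [-0.0, -0.971, -0.237], [-1.0, 0.0, -0.0]]
wrist_force: [-0.4, -0.2, -0.4]
opening: 0.7
```

```bash
python3 - <<'E'
from h import *
s=telemetry.state();m=viewer.camera_model('wrist');im=viewer.get_image('wrist')
t=viewer.get_image('top')
print(s['t'],s['position'],np.round(s['tool_rot'],3).tolist(),s['opening'],s['qpos'])
import pickle;pickle.dump((m,im),open('w3.pkl','wb'))
cv2.imwrite('pics/w3.png',np.hstack([im,cv2.resize(t[160:260,290:390],(288,384))])[:,:800,::-1])
print(fit(im,m,(45,120,40),(80,255,255),[.446,.367,14]))
E
```

```text
7.125 [0.4469066  0.36459218 0.18330209] [[0.0, 0.237, -0.971], [-0.0, -0.971, -0.237], [-1.0, 0.0, -0.0]] 0.7000040278200589 [-0.74258643  0.48221722 -0.05721928  1.98843254  0.04313561  0.67200766
 -2.1584187 ]
(array([ 0.4444,  0.3705, 14.6283]), '1-IoU', np.float64(0.259), 'area', 388)
```

View pics/w3.png

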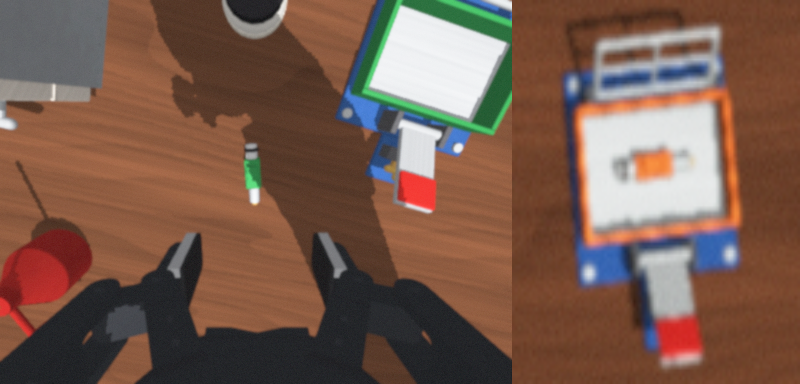

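The orange injector lies centred in its basket (right panel). The green injector is at about (252,173), ends (251,145) and (255,203); green pad at (417,192).

```bash
python3 - <<'E'
from h import *
import pickle;m,im=pickle.load(open('w3.pkl','rb'))
a=world((251,145),.009,m);b=world((255,203),.009,m);print(a,b,np.linalg.norm(a-b),(a+b)/2,np.degrees(np.arctan2(*(a-b)[[1,0]])))
h=cv2.inRange(cv2.cvtColor(im,cv2.COLOR_RGB2HSV),(0,210,100),(3,255,255));p=np.argwhere(h)[:,::-1];p=p[p[:,0]>380];print('pad',world(p.mean(0),.08,m))
# rim outer corners: nearest corner and left corner
for uv in ((353,97),(496,134),(386,0)): print(world(uv,.044,m))
E
```

```text
[0.47456391 0.37949649 0.009     ] [0.40868532 0.35895266 0.009     ] 0.06900751707518434 [0.44162461 0.36922458 0.009     ] 17.319764148999415
pad [nan nan nan]
[0.54657456 0.29648867 0.044     ]
[0.54710465 0.14830115 0.044     ]
[0.6288907  0.29539246 0.044     ]<stdin>:4: RuntimeWarning: Mean of empty slice.
  ret = um.true_divide(
```

Emit:
{"name": "move_arm", "arguments": {
  "series": [
    [0.3, -0.006, 0.007, -0.1, 0.014],
    [0.3, -0.006, 0.007, -0.2, 0.014],
    [0.3, -0.006, 0.007, -0.28, 0.014],
    [0.3, -0.006, 0.007, -0.35, 0.014],
    [0.3, -0.006, 0.007, -0.35, 0.014]
  ]
}}

```text
t: 7.85
position: [0.4426, 0.3679, 0.0058]
tool_rot: [[-0.003, 0.281, -0.96], [-0.003, -0.96, -0.281], [-1.0, 0.002, 0.004]]
wrist_force: [-0.2, -0.6, 0.8]
opening: 0.699
```

Emit:
{"name": "move_arm", "arguments": {
  "series": [
    [1, 0, 0, 0, 0],
    [1, 0, 0, 0, 0],
    [1, 0, 0, 0, 0],
    [1, 0, 0, 0, 0],
    [1, 0, 0, 0, 0]
  ]
}}

```text
t: 8.48
position: [0.444, 0.3701, 0.0095]
tool_rot: [[0.002, 0.281, -0.96], [0.002, -0.96, -0.281], [-1.0, -0.001, -0.002]]
wrist_force: [0.6, 0.1, 6.4]
opening: 0.194
```

Emit:
{"name": "move_arm", "arguments": {
  "series": [
    [1, 0, 0, 0.11, 0],
    [1, 0, 0, 0.22, 0.05],
    [1, 0.05, -0.05, 0.26, 0.105],
    [1, 0.11, -0.11, 0.26, 0.16],
    [1, 0.17, -0.17, 0.26, 0.215]
  ]
}}

```text
t: 9.1
position: [0.5294, 0.2839, 0.1397]
tool_rot: [[0.003, 0.823, -0.568], [0.001, -0.568, -0.823], [-1.0, 0.002, -0.002]]
wrist_force: [0.7, 1.0, -1.1]
opening: 0.2
```

Emit:
{"name": "move_arm", "arguments": {
  "series": [
    [1, 0.06, -0.06, 0, 0.055],
    [1, 0.139, -0.138, 0, 0.11],
    [1, 0.139, -0.138, 0, 0.165],
    [1, 0.139, -0.138, 0, 0.183],
    [1, 0.139, -0.138, 0, 0.183]
  ]
}}

```text
t: 9.72
position: [0.598, 0.2152, 0.1386]
tool_rot: [[0.001, 0.999, -0.036], [-0.0, -0.036, -0.999], [-1.0, 0.001, -0.0]]
wrist_force: [-0.4, 0.0, -1.0]
opening: 0.198
```

```bash
python3 - <<'E'
from h import *
s=telemetry.state();m=viewer.camera_model('wrist');im=viewer.get_image('wrist')
print(s['t'],s['position'],np.round(s['tool_rot'],3).tolist(),s['opening'])
import pickle;pickle.dump((m,im),open('w4.pkl','wb'))
cv2.imwrite('pics/w4.png',im[:,:,::-1])
E
```

```text
9.725 [0.59797916 0.21516548 0.13863124] [[0.001, 0.999, -0.036], [-0.0, -0.036, -0.999], [-1.0, 0.001, -0.0]] 0.19780033733474134
```

View pics/w4.png

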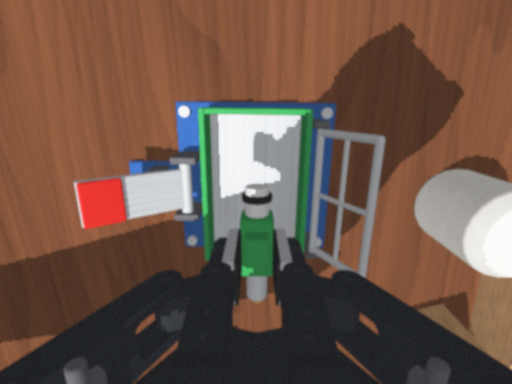

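The green injector is held at (257,240) and centred between the rim sides; far corners (199,110) and (312,110).

Emit:
{"name": "move_arm", "arguments": {
  "series": [
    [1, 0, 0, -0.08, 0],
    [1, 0, 0, -0.16, 0],
    [1, 0, 0, -0.21, 0],
    [1, 0, 0, -0.229, 0],
    [1, 0, 0, -0.229, 0]
  ]
}}

```text
t: 10.4
position: [0.5978, 0.2161, 0.0238]
tool_rot: [[0.001, 0.999, -0.035], [-0.0, -0.035, -0.999], [-1.0, 0.001, 0.0]]
wrist_force: [0.8, -0.4, 0.1]
opening: 0.194
```

Emit:
{"name": "move_arm", "arguments": {
  "series": [
    [0.62, 0, 0, 0, 0],
    [0.62, 0, 0, 0, 0],
    [0.62, 0, 0, 0.03, 0],
    [0.62, 0, 0, 0.12, 0],
    [0.62, 0, 0, 0.24, 0]
  ]
}}

```text
t: 11.02
position: [0.5971, 0.2154, 0.1446]
tool_rot: [[-0.002, 0.999, -0.035], [-0.001, -0.035, -0.999], [-1.0, -0.002, 0.001]]
wrist_force: [-0.2, 0.0, 1.4]
opening: 0.381
```

```bash
python3 - <<'E'
from h import *
import pickle
m,im=pickle.load(open('w4.pkl','rb'))
a=world((199,109),.044,m);b=world((312,109),.044,m);u=(b-a)/np.linalg.norm(b-a);n=np.array([u[1],-u[0],0])
print(np.linalg.norm(a-b),np.degrees(np.arctan2(u[1],u[0])),(a+b)/2+.07*n)
for f,c in (('w4.pkl',(102,202)),('w2.pkl',(102,200))):
    m,im=pickle.load(open(f,'rb'));print('pad',world(c,.08,m))
E
```

```text
0.09126161404780088 -2.0915423112521374 [0.5967876  0.21729085 0.044     ]
pad [0.48115339 0.22467763 0.08      ]
pad [ 0.47862156 -0.21312958  0.08      ]
```

Emit:
{"name": "move_arm", "arguments": {
  "series": [
    [1, -0.1, 0.005, 0, 0],
    [1, -0.2, 0.011, 0, 0],
    [1, -0.249, 0.011, 0, 0],
    [1, -0.249, 0.011, -0.06, 0],
    [1, -0.249, 0.011, -0.1, 0]
  ]
}}

```text
t: 11.65
position: [0.4733, 0.2212, 0.0939]
tool_rot: [[0.001, 0.999, -0.035], [0.0, -0.035, -0.999], [-1.0, 0.001, -0.0]]
wrist_force: [-0.5, -0.3, -0.1]
opening: -0.0
```

Emit:
{"name": "move_arm", "arguments": {
  "series": [
    [1, 0, 0, -0.02, 0],
    [1, 0, 0, -0.04, 0],
    [1, 0, 0, -0.06, 0],
    [1, 0, 0, -0.08, 0],
    [1, 0, 0, -0.09, 0]
  ]
}}

```text
t: 12.28
position: [0.4731, 0.2213, 0.048]
tool_rot: [[-0.0, 0.999, -0.035], [0.0, -0.035, -0.999], [-1.0, -0.0, -0.0]]
wrist_force: [-1.4, 0.1, 0.1]
opening: 0.002
```

Emit:
{"name": "move_arm", "arguments": {
  "series": [
    [1, 0, 0, -0.006, 0],
    [1, 0, 0, -0.01, 0],
    [1, 0, 0, -0.01, 0]
  ]
}}

```text
t: 12.65
position: [0.4735, 0.2211, 0.0432]
tool_rot: [[0.0, 0.999, -0.035], [-0.0, -0.035, -0.999], [-1.0, 0.0, 0.0]]
wrist_force: [0.5, -0.2, -0.2]
opening: 0.004
```

```bash
python3 - <<'E'
from h import *
print(telemetry.state()['wrist_force'])
im=viewer.get_image('scene');w=viewer.get_image('wrist')
a=cv2.resize(im[125:275,130:350],(528,360),interpolation=cv2.INTER_CUBIC)
cv2.imwrite('pics/s5.png',np.hstack([a,cv2.resize(w,(272,360))])[:,:,::-1])
E
```

```text
[ 0.52019855 -0.23276926 -0.19727788]
```

View pics/s5.png

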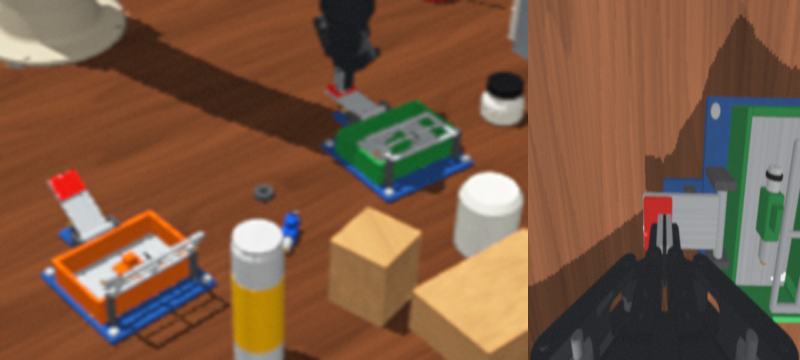

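Green: the keeper lies flat over the injector (350,135) and the lever is level with no force on the tool, so the catch holds. Now the orange lever.

Emit:
{"name": "move_arm", "arguments": {
  "series": [
    [1, 0, 0, 0.1, 0],
    [1, 0, 0, 0.2, 0],
    [1, 0, -0.12, 0.2, 0.02],
    [1, 0, -0.24, 0.2, 0.038],
    [1, 0, -0.36, 0.2, 0.038]
  ]
}}

```text
t: 13.38
position: [0.4732, 0.0394, 0.1436]
tool_rot: [[0.001, 0.996, 0.086], [-0.0, 0.086, -0.996], [-1.0, 0.001, 0.0]]
wrist_force: [1.4, -0.6, -0.6]
opening: 0.004
```

Emit:
{"name": "move_arm", "arguments": {
  "series": [
    [1, 0, -0.12, 0, 0],
    [1, 0, -0.24, 0, 0],
    [1, 0, -0.36, 0, 0],
    [1, -0.002, -0.48, 0, 0],
    [1, -0.004, -0.516, 0, 0]
  ]
}}

```text
t: 14.0
position: [0.4703, -0.2211, 0.1431]
tool_rot: [[-0.0, 0.997, 0.078], [-0.001, 0.078, -0.997], [-1.0, -0.001, 0.001]]
wrist_force: [0.1, 0.2, 0.2]
opening: 0.006
```

Emit:
{"name": "move_arm", "arguments": {
  "series": [
    [1, 0, 0, -0.06, 0],
    [1, 0, 0, -0.1, 0],
    [1, 0, 0, -0.12, 0],
    [1, 0, 0, -0.14, 0],
    [1, 0, 0, -0.16, 0]
  ]
}}

```text
t: 14.62
position: [0.4718, -0.2166, 0.0632]
tool_rot: [[0.001, 0.996, 0.085], [-0.0, 0.085, -0.996], [-1.0, 0.001, 0.0]]
wrist_force: [-1.2, -0.4, 3.2]
opening: -0.0
```

Emit:
{"name": "move_arm", "arguments": {
  "series": [
    [1, 0, 0, -0.02, 0],
    [1, 0, 0, -0.032, 0],
    [1, 0, 0, -0.04, 0],
    [1, 0, 0, -0.04, 0]
  ]
}}

```text
t: 15.12
position: [0.4717, -0.2167, 0.0432]
tool_rot: [[0.0, 0.996, 0.085], [-0.0, 0.085, -0.996], [-1.0, 0.0, 0.0]]
wrist_force: [1.1, 0.3, 1.1]
opening: 0.0
```

Emit:
{"name": "move_arm", "arguments": {
  "series": [
    [1, 0, 0, 0.1, 0],
    [1, 0, 0, 0.2, 0],
    [1, -0.03, 0.1, 0.25, 0],
    [1, -0.06, 0.2, 0.25, 0],
    [1, -0.06, 0.2, 0.25, 0]
  ]
}}

```text
t: 15.75
position: [0.4407, -0.1138, 0.1691]
tool_rot: [[0.001, 0.996, 0.09], [0.0, 0.09, -0.996], [-1.0, 0.001, 0.0]]
wrist_force: [0.1, -0.2, 0.6]
opening: -0.002
```

```bash
python3 - <<'E'
from h import *
print(telemetry.state()['t'])
im=viewer.get_image('scene');w=viewer.get_image('top')
a=cv2.resize(im[125:275,130:350],(462,315),interpolation=cv2.INTER_CUBIC)
b=cv2.resize(w[150:300,100:420],(672,315),interpolation=cv2.INTER_CUBIC)
c=np.zeros((600,672,3),np.uint8);c[:285]=b[:285];c[285:,:462]=a
cv2.imwrite('pics/s6.png',c[:,:,::-1])
E
```

```text
15.75
```

View pics/s6.png

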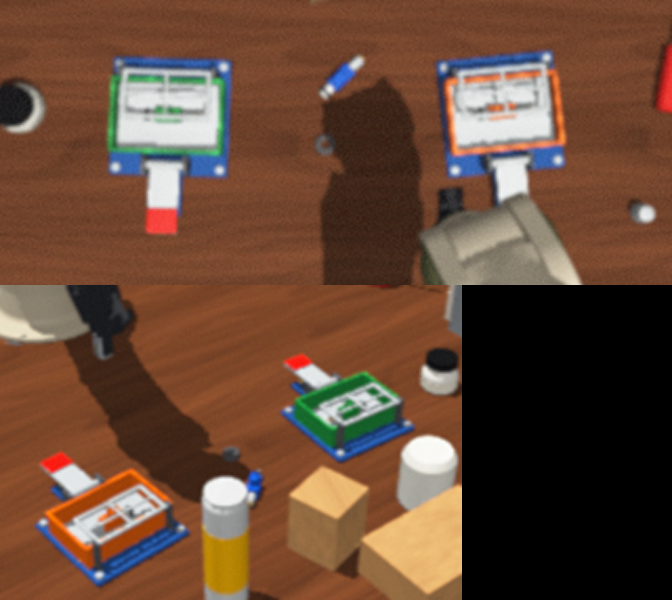

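Both keepers lie over the injectors, and both levers stay down with the arm clear. The blue injector, the bearing and the other items in view have not moved.

```bash
python3 -c "
from station import workorder,telemetry
print(telemetry.state()['wrist_force']);print(workorder.finish_job())"
```

```text
[ 0.9173316   0.52012538 -0.18167823]
the job is handed in; nothing more can be done
None
```

I put the orange and green injectors in their own baskets, then pressed each lever fully down (fingertips at about 43 mm) and moved the arm clear. I handed the job in at about 16 s of the 70 s allowed.

- **Levers and keepers:** in the last pictures both levers stay down with the robot off them. Both keeper bars lie over the parts. The orange lever had been released for only about half a second when that picture was taken.
- **Everything else:** the blue injector, bearing and other items in view looked where they had been. I compared these by eye and did not measure them.
- **Forces:** readings at the end of each move stayed under 10 N, and the last one showed no load on the tool.
- **Disagreements:** the top camera's first rough estimate put the orange injector about 8 mm from the wrist camera's fit. I used the wrist values, and the grip held. My green-lever check relied on the picture plus zero force at the pad, since the lever angle can't be read directly.

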